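# Make up two craft-workshop kits

### The arm

A 6-joint arm with a two-finger parallel gripper is mounted at the origin on the work surface. World frame = base frame: x ahead of the robot, y to its left, z up, the work surface at z = 0. Lengths are in m, angles in rad, forces in N, time in s.
With the tool pointing down it reaches from about 0.375 to 0.975 m from the base axis. Payload 3.8 kg.
Tool frame: the origin (TCP) lies at the very end of the fingers, on their centre line; the grasp point (between the pads) lies 19 mm behind it; z points along the fingers, y is the line along which they close (so a half turn about z gives the same grasp; the last joint's range is limited). The gripper opens to 85 mm and grips with 20 to 120 N. Pads are 22 mm wide; open, the fingers measure 114 mm over their backs; the gripper's body (76 mm by 85 mm) begins 54 mm behind the grasp point. The pads swing forward as they close: fully open they stand 13 mm farther back than shut.
Start: joints at [1.113, 0.264, 1.604, -0, 1.274, -0.037], TCP at [0.276, 0.616, 0.231] pointing down, gripper open.
Joint ranges: [-2.63, 2.63], [-0.94, 2.18], [0.31, 2.57], [-1.31, 4.45], [0, 2.66], [-2.55, 2.55]. Speed limits (rad/s): [2.57, 2.57, 3.14, 3.14, 3.14, 3.14].

### API

Orientations are given as a rotation vector (axis times angle).
In Python, from workcell import bot gives the robot as it stands.
- The arm moves only by the shell command python3 -m creep 'ROWS' [FORCE]. ROWS is JSON, a list of rows, each a list of 5 numbers: the shift along the tool's x, y, z in units of 0.05 m (1.0 is 0.05 m), then the turn about the tool's z in units of 0.1 rad (1.0 is 0.1 rad), then the opening, from 0 (shut) to 1 (fully open). In form: [[tx, ty, tz, spin, hand], ...]. A call has 1 to 20 rows; each row shifts and turns the commanded pose from where the row before left it, along the tool's axes as they then stand; what a row does not reach is not made up. A row lasts 1/8 s, in which the tool goes at most 62.5 mm and 10.7 degrees, less where a joint would pass 70% of its speed; a pose out of reach is approached as far as the arm can. A call with a number of a shift or a turn outside -1 to 1 is refused whole. A call with a gripper value outside its range is refused whole. The fingers move at their own pace and stop on an object; FORCE is the grip in N (left out, the last holds). Time passes only in rows, so rows that do not move let the fingers close. It gives the time, the measured TCP pose, the force, the opening and the grip force at its end, in the units of the state.
- bot.read_state(): the state, without advancing time (a new reading comes with each control period).
- bot.read_camera(name): name is "scene" or "top"; returns a dict with "pixels" (480x640x3 uint8, red, green, blue), "vfov" (degrees; the focal length in pixels is half the picture's height over the tangent of half this angle, whatever the lens; pixels are square), "cx", "cy" (the principal point, pixels), "world_to_cam" (4x4, takes a point from world to camera coordinates). Camera axes: x right, y down, z forward; pixel columns grow to the right and rows downward; lengths in m; the calibration is good to about 2 mm. A picture is of the moment at which its call begins. There is no depth.
- bot.finish_job(): hands the job in; it is judged then, once.
Trained networks look in a picture, given as the dict that the camera call returned (one of the last four; its "shot" number tells which), for a name from the list of things; names that differ only in an ending like _2 or _b are one class to them, and where a whole thing is asked for, a point or a joint stands for the part that bears it (a point fixed in the world has none). Each returns a list of dicts, best first, with "score" (0 to 1); they miss things now and then, are a little off and sometimes report something else, mostly with a low value. They report only what shows in the picture. A call takes as long as a camera call. They do not tell look-alikes from the thing itself.
- bot.look_for(target, picture): "bbox" ([left, top, right, bottom] in pixels, round what is visible of it).
- bot.regions_of(target, picture): "mask" (480x640 bool, what is visible of it) and "bbox" ([left, top, right, bottom] in pixels, round what is visible of it).
The state is a dict: "time": time; "q": joint angles; "joint_vel": joint speeds; "joint_torque": joint torques, N m; "tool_pos": TCP position; "tcp_rot": TCP orientation; "wrist_force": force on the tool from outside, world axes, zero at the start; "torque": the same for the moment, N m; "width": opening from 0.0 (shut) to 1.0 (fully open); "grip_force": force on a finger pad.
Only numpy, scipy, OpenCV 4.12 (cv2) and the standard library are available. Lean on these libraries where they do the work, as an engineer would, in place of code of your own. Each camera call takes 0.05 s, during which the arm holds its last target. There are 200 camera calls.

### The job

Make up the two workshop kits from the stock on the bench: the gluing kit in the blue tray gets the white glue bottle (standing upright), the roll of masking tape and the red-handled bradawl; the finishing kit in the green tray gets the sanding block and the tin of wax. Everything must stand or lie flat, the same way up as it was, on the floor of its tray, side by side, nothing stacked or propped at a slant; set things down gently rather than dropping them. Leave the amber jar, the pencil block and the white pot where they stand.

Things in the scene. Friction and masses are not known exactly. Their poses are not given: they have to be found in the camera images.
- blue_tray: Blue plastic tray, fixed to the table: an open box 150 x 200 x 50 mm outside (its x, y, z), walls and floor 4 mm thick. Origin: centre of its underside, so its inner floor is at z = +4 mm; x is its short side, y its long side, z up. It may stand in either of two places side by side at the far side of the work area, turned up to about 9 degrees.
- green_tray: Green plastic tray, fixed to the table: an open box 150 x 200 x 50 mm outside (its x, y, z), walls and floor 4 mm thick. Origin: centre of its underside, so its inner floor is at z = +4 mm; x is its short side, y its long side, z up. It may stand in either of two places side by side at the far side of the work area, turned up to about 9 degrees.
- glue: White round glue bottle with a blue cap, standing: straight body 44 mm in diameter, narrowing to the cap above about 50 mm; 90 mm tall over all, about 0.14 kg. Origin: centre of its base; z up. Grip the straight body.
- tape: Roll of cream masking tape lying flat: a ring 64 mm outside diameter, 38 mm hole, 24 mm high. Origin: centre of its underside; z up along its axis.
- awl: Bradawl lying down: square red handle 75 mm long, 24 x 24 mm, then a brass ferrule (14 mm diameter) and a steel spike to 75 mm from the origin. Origin: the middle of the handle, 12 mm above what it lies on; x runs along the handle towards the spike; the handle's back end is at x = -37.5 mm.
- sanding_block: Sanding block lying flat: cork 90 x 40 x 28 mm (x, y, z) with dark maroon abrasive below and on top. Origin: centre of its underside; x along its length, z up.
- wax_tin: Round flat tin of wax: aluminium with a brass-coloured lid that has a red disc, 60 mm diameter, 28 mm high. Origin: centre of its underside; z up.
- jar: Bystander, not to be moved: amber glass jar with a black cap and a paper label, 56 mm diameter, 75 mm tall. Origin: centre of its base.
- pencil_block: Bystander, not to be moved: wooden block 60 x 60 x 55 mm with five pencils standing in it, up to 110 mm above the table. Origin: centre of its base; x, y along its sides.
- pot: Bystander, not to be moved: empty white ceramic pot, 66 mm diameter at the rim, 70 mm tall. Origin: centre of its base.
Mind the look-alikes: they are no part of the job. Of the things like the sanding_block, leave any that is purple; of the rest the larger one is meant. What is meant by the glue is not purple, and is the larger of those in its own colour.

How it is judged:
At the end, for the whole second after the job is handed in: Glue bottle, tape and bradawl in the blue tray, block and tin in the green one, each on the tray floor (raised under 8 mm), upright (bradawl level) within 0.2 rad, released and at rest; bystanders within 20 mm of their places (x of glue in the frame of blue_tray between -0.06 and 0.06 m and y of glue in the frame of blue_tray between -0.085 and 0.085 m and z of glue in the frame of blue_tray between -0.01 and 0.012 m and linear speed of each of glue, tape, awl, sanding_block, wax_tin below 0.02 m/s and angular speed of each of glue, tape, awl, sanding_block, wax_tin below 0.2 rad/s and angle between each of glue, tape, sanding_block, wax_tin's own z axis and vertical below 0.2 rad and x of tape in the frame of blue_tray between -0.055 and 0.055 m and y of tape in the frame of blue_tray between -0.08 and 0.08 m and z of tape in the frame of blue_tray between -0.01 and 0.012 m and x of awl in the frame of blue_tray between -0.07 and 0.07 m and y of awl in the frame of blue_tray between -0.095 and 0.095 m and z of awl in the frame of blue_tray between -0.01 and 0.025 m and angle between awl's own x axis and vertical above 1.37 rad and x of sanding_block in the frame of green_tray between -0.06 and 0.06 m and y of sanding_block in the frame of green_tray between -0.085 and 0.085 m and z of sanding_block in the frame of green_tray between -0.01 and 0.012 m and x of wax_tin in the frame of green_tray between -0.055 and 0.055 m and y of wax_tin in the frame of green_tray between -0.08 and 0.08 m and z of wax_tin in the frame of green_tray between -0.01 and 0.012 m); the robot touches nothing.
It fails at once if the amber jar, the pencil block or the pot was pushed more than 20 mm or tipped over (distance of any of jar, pencil_block, pot from where it was at the start of the episode above 0.02 m or angle between any of jar, pencil_block, pot's own z axis and vertical above 0.6 rad).
It fails at once if a stock item was dropped or thrown: it moved faster than 0.9 m/s (a fall of about 4 cm) with no finger touching it ((linear speed of glue above 0.9 m/s and contact force between the fingers and glue below 0.05 N) or (linear speed of tape above 0.9 m/s and contact force between the fingers and tape below 0.05 N) or (linear speed of awl above 0.9 m/s and contact force between the fingers and awl below 0.05 N) or (linear speed of sanding_block above 0.9 m/s and contact force between the fingers and sanding_block below 0.05 N) or (linear speed of wax_tin above 0.9 m/s and contact force between the fingers and wax_tin below 0.05 N)).
It also fails if it takes over 128 s, if anything falls off the work surface, if the arm or the gripper's body presses on something with over 40 N, if the wrist force passes 120 N, or if a joint passes its speed limit or range.

## Working session

There is one attempt and no reset: what is moved stays moved. The work goes in short steps, Python scripts to look and compute and a shell command to move; the robot and the scene stay as the last step left them, time stands still between calls to the robot, and variables do not carry over. Pictures are saved under pics/ and viewed, at most 14 in all, crops included, and the job is handed in when it is done.

```bash
mkdir -p pics; ls
cat > h.py <<'E'
import numpy as np, cv2
from workcell import bot
def cam(n): return bot.read_camera(n)
def K(p):
    f=240/np.tan(np.radians(p['vfov'])/2); return f,p['cx'],p['cy']
def ray(p,uv):
    f,cx,cy=K(p); T=np.array(p['world_to_cam']); R,t=T[:3,:3],T[:3,3]
    d=R.T@np.array([(uv[0]-cx)/f,(uv[1]-cy)/f,1]); return -R.T@t,d
def at(p,uv,z):
    c,d=ray(p,uv); return c+d*(z-c[2])/d[2]
def proj(p,X):
    f,cx,cy=K(p); T=np.array(p['world_to_cam']); c=T[:3,:3]@np.array(X)+T[:3,3]
    return np.array([f*c[0]/c[2]+cx,f*c[1]/c[2]+cy])
def save(p,n): cv2.imwrite('pics/'+n,cv2.cvtColor(p['pixels'],cv2.COLOR_RGB2BGR))
E
python3 - <<'E'
from h import *
for n in('scene','top'):
    p=cam(n); save(p,n+'0.png'); print(n,p['vfov'],p['cx'],p['cy'],[k for k in p]); print(np.round(ray(p,(320,240)),3))
    for t in 'blue_tray green_tray glue tape awl sanding_block wax_tin jar pencil_block pot'.split():
        print(t,[(np.round(d['bbox']).astype(int).tolist(),round(d['score'],2)) for d in bot.look_for(t,p)][:4])
s=bot.read_state();print(s)
E
```

```text
pics
scene 56.68862012778124 313.7840016189973 237.7137363035781 ['pixels', 'vfov', 'cx', 'cy', 'world_to_cam', 'shot']
[[ 0.955 -0.425  0.824]
 [-0.478  0.39  -0.788]]
blue_tray [([264, 245, 382, 361], 0.85), ([172, 303, 218, 353], 0.59), ([170, 253, 196, 290], 0.53)]
green_tray [([366, 205, 478, 296], 0.71)]
glue [([171, 254, 197, 288], 0.89), ([119, 270, 149, 307], 0.73), ([135, 249, 157, 274], 0.53), ([359, 176, 397, 202], 0.28)]
tape [([227, 246, 256, 272], 0.91), ([170, 255, 196, 289], 0.44)]
awl [([361, 177, 394, 201], 0.75)]
sanding_block [([175, 304, 219, 353], 0.97), ([124, 341, 161, 364], 0.91), ([218, 353, 263, 407], 0.78)]
wax_tin [([438, 169, 461, 195], 0.69)]
jar [([284, 214, 308, 254], 0.57)]
pencil_block [([323, 184, 356, 229], 0.93)]
pot [([385, 131, 412, 170], 0.9)]
top 49.51165797325092 322.5974421687571 238.02454425497288 ['pixels', 'vfov', 'cx', 'cy', 'world_to_cam', 'shot']
[[ 0.354 -0.062  1.278]
 [ 0.08   0.018 -0.997]]
blue_tray [([306, 139, 400, 220], 0.86)]
green_tray [([200, 144, 283, 211], 0.59)]
glue [([469, 271, 494, 288], 0.71), ([454, 296, 472, 310],
[... 450 characters left out ...]
28)]
{'time': 1.1, 'q': array([ 1.11311135e+00,  2.63902667e-01,  1.60400765e+00, -2.60777588e-05,
        1.27371974e+00, -3.69322569e-02]), 'joint_vel': array([ 2.21552459e-03, -1.41282116e-03, -3.60375143e-04,  6.92798669e-05,
        5.06363440e-04,  1.19998216e-03]), 'joint_torque': array([ 6.38391448e-04, -5.15090203e+01, -3.67728889e+01, -1.00668124e-04,
        9.29789130e-04,  1.31794965e-05]), 'tool_pos': array([0.2757244 , 0.61609981, 0.23127378]), 'tcp_rot': array([ 6.56037567e-01,  3.07231586e+00, -6.65469553e-05]), 'wrist_force': array([0.56320273, 0.29705922, 0.0230592 ]), 'torque': array([-0.05995085, -0.03929095, -0.00240795]), 'grip_force': 0.0, 'width': 1.0034272529714354}
```

View pics/top0.png

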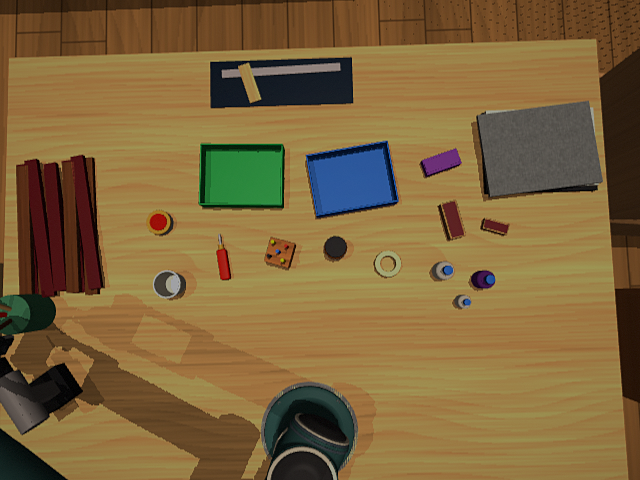

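View pics/scene0.png

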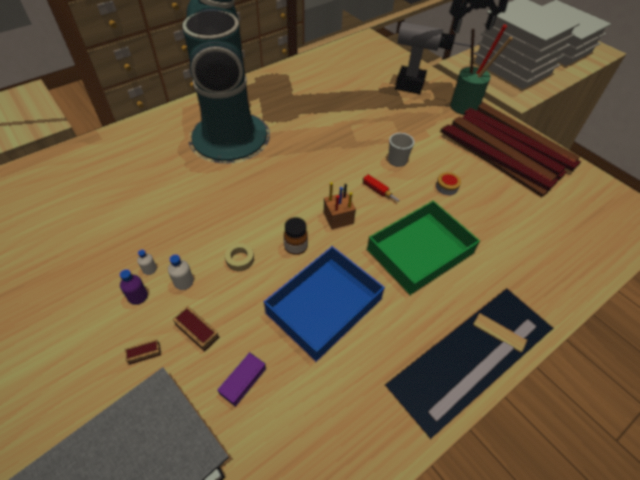

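The top view shows the blue tray (352,180), green tray (242,176), large white glue (443,270), tape (388,264), awl (223,258), large maroon block (452,220) and tin (160,223). The look-alikes are the purple bottle (484,279), small bottle (462,301), purple block (441,162) and small block (495,227). The scene view agrees. Next I fit poses by projecting the models onto the network masks from both cameras.

```bash
cat > fit.py <<'E'
from h import *
from scipy.optimize import minimize
def box(a,b,h,x0=0): return np.array([[x0+i*a/2,j*b/2,k] for i in(-1,1) for j in(-1,1) for k in(0,h)])
def cyl(r,h,z0=0): 
    t=np.linspace(0,2*np.pi,24,False); return np.array([[r*np.cos(a),r*np.sin(a),z] for a in t for z in(z0,h)])
M=dict(blue_tray=box(.15,.2,.05),green_tray=box(.15,.2,.05),
 glue=np.vstack([cyl(.022,.05),cyl(.010,.09,.07)]),tape=cyl(.032,.024),
 awl=box(.075,.024,.024),sanding_block=box(.09,.04,.028),
 wax_tin=cyl(.03,.028),jar=cyl(.028,.075),pencil_block=box(.06,.06,.055),pot=cyl(.033,.07))
S=4
def sil(p,m,x):
    c,s=np.cos(x[2]),np.sin(x[2]); z=x[3] if len(x)>3 else 0
    P=np.c_[m[:,0]*c-m[:,1]*s+x[0],m[:,0]*s+m[:,1]*c+x[1],m[:,2]+z]
    q=np.array([proj(p,v) for v in P])
    return q
def poly(q,sh):
    im=np.zeros(sh,np.uint8); h=cv2.convexHull(q.astype(np.float32))
    cv2.fillConvexPoly(im,np.round((h+.5)*S*16).astype(np.int32),1,shift=4); return im
def fit(name,views,x0,yaw=True,z=0.):
    def cost(v):
        x=[x0[0]+v[0]*.01,x0[1]+v[1]*.01,x0[2]+v[2]*.1 if yaw else 0,z]; c=0
        for p,mask in views:
            q=sil(p,M[name],x); ys,xs=np.nonzero(mask)
            l,t=int(min(xs.min(),q[:,0].min()))-3,int(min(ys.min(),q[:,1].min()))-3
            r,b=int(max(xs.max(),q[:,0].max()))+4,int(max(ys.max(),q[:,1].max()))+4
            l,t=max(l,0),max(t,0)
            mm=cv2.resize(mask[t:b,l:r].astype(np.uint8),None,fx=S,fy=S,interpolation=cv2.INTER_NEAREST)
            im=poly(q-[l,t],mm.shape)
            c+=1-(im&mm).sum()/max((im|mm).sum(),1)
        return c/len(views)
    n=3 if yaw else 2
    r=minimize(cost,np.zeros(n),method='Nelder-Mead',options=dict(initial_simplex=np.vstack([np.zeros(n),np.eye(n)]),xatol=.01,fatol=1e-4))
    v=r.x; return x0[0]+v[0]*.01,x0[1]+v[1]*.01,(x0[2]+v[2]*.1 if yaw else 0),r.fun
def getmask(t,p,uv):
    best=None
    for d in bot.regions_of(t,p):
        m=d['mask']; ys,xs=np.nonzero(m)
        if len(xs)<20: continue
        e=np.hypot(xs.mean()-uv[0],ys.mean()-uv[1])
        if e<25 and (best is None or e<best[0]): best=(e,m)
    return None if best is None else best[1]
E
cat > m.py <<'E'
from fit import *
pt=cam('top'); ps=cam('scene')
uv=dict(blue_tray=(352,180),green_tray=(242,176),glue=(443,270),tape=(388,264),awl=(223,262),sanding_block=(452,220),wax_tin=(160,223),jar=(335,248),pencil_block=(281,254),pot=(168,285))
yaw0=dict(blue_tray=.1,green_tray=0,awl=.1,sanding_block=.15,pencil_block=-.15)
for t,u in uv.items():
    c=at(pt,u,.02); x0=[c[0],c[1],yaw0.get(t,0)]
    mt=getmask(t,pt,u); ms=getmask(t,ps,proj(ps,[c[0],c[1],.03]))
    for nm,v in(('top',[(pt,mt)]),('scene',[(ps,ms)]),('both',[(pt,mt),(ps,ms)])):
        if any(k[1] is None for k in v): print(t,nm,'no mask'); continue
        print(t,nm,np.round(fit(t,v,x0,t in yaw0),4))
E
python3 m.py
```

```text
blue_tray top [ 0.5993 -0.1183  0.1567  0.0288]
blue_tray scene [ 0.5989 -0.1168  0.1473  0.0227]
blue_tray both [ 0.5992 -0.1176  0.152   0.0264]
green_tray top [ 0.6159  0.1479 -0.0354  0.016 ]
green_tray scene [ 0.6158  0.1488 -0.0254  0.0247]
green_tray both [ 0.6161  0.1481 -0.0355  0.0215]
glue top [ 0.3735 -0.3291  0.      0.0653]
glue scene [ 0.3713 -0.3279  0.      0.0554]
glue both [ 0.3728 -0.3285  0.      0.0719]
tape top [ 0.3936 -0.1999  0.      0.399 ]
tape scene no mask
tape both no mask
awl top [0.4029 0.1992 0.1526 0.2116]
awl scene [0.4064 0.1999 0.1377 0.2301]
awl both [0.4049 0.1996 0.1537 0.2278]
sanding_block top [ 0.4945 -0.3601  0.2238  0.0495]
sanding_block scene [ 0.4945 -0.3595  0.2082  0.0599]
sanding_block both [ 0.4944 -0.3599  0.2096  0.056 ]
wax_tin top [0.5091 0.3546 0.     0.093 ]
wax_tin scene [0.5094 0.3552 0.     0.0831]
wax_tin both [0.5095 0.3551 0.     0.0889]
jar top [ 0.4319 -0.0735  0.      0.1245]
jar scene [ 0.4346 -0.0739  0.      0.111 ]
jar both [ 0.4332 -0.0731  0.      0.1198]
pencil_block top [ 0.4256  0.059  -0.2963  0.0574]
pencil_block scene [ 0.4214  0.0626 -0.3535  0.1107]
pencil_block both [ 0.4253  0.0592 -0.3199  0.11  ]
pot top [0.3578 0.322  0.     0.1691]
pot scene [0.352  0.3289 0.     0.1676]
pot both [0.3567 0.3234 0.     0.1716]
```

```bash
cat > go.py <<'E'
import sys
from h import *
from scipy.spatial.transform import Rotation as Ro
def go(x,y,z,psi):
    s=bot.read_state(); R=Ro.from_rotvec(s['tcp_rot']).as_matrix(); p=s['tool_pos']
    cur=np.arctan2(R[1,1],R[0,1]); q1=np.arctan2(y,x)
    cands=[psi+k*np.pi for k in(-2,-1,0,1,2) ]
    q6c=s['q'][5]
    # choose half turn with least q6, q6=q1-psi
    ps=min(cands,key=lambda a:abs(q1-a)); 
    dq6=(q1-ps)-q6c; dq1=q1-s['q'][0]; dpsi=dq1-dq6
    spin=-dpsi; R2=R@Ro.from_rotvec([0,0,spin]).as_matrix()
    d=R2.T@(np.array([x,y,z])-p)/.05
    print('t',round(s['time'],2),'at',np.round(p,4),'psi',round(cur,3),'tilt',np.round(R[2],3),'w',round(s['width'],2),'grip',round(s['grip_force'],1))
    print('spin first',round(spin*10,2),'then shift',np.round(d,2),'q6 end',round(q1-ps,2))
    return d,spin
if __name__=='__main__': go(*[float(a) for a in sys.argv[1:5]])
E
python3 - <<'E'
from fit import *
pt=cam('top'); ps=cam('scene')
for nm,p,u in(('top',pt,(388,264)),('scene',ps,(241,258))):
    m=getmask('tape',p,u)
    im=p['pixels']; hsv=cv2.cvtColor(im,cv2.COLOR_RGB2HSV)
    if m is None: print('none'); continue
    ys,xs=np.nonzero(m); h=cv2.convexHull(np.c_[xs,ys].astype(np.int32)); f=np.zeros(m.shape,np.uint8); cv2.fillConvexPoly(f,h,1)
    print('tape',nm,np.round(fit('tape',[(p,f)],[.394,-.2,0],False),4))
v=[]
for nm,p in(('top',pt),('scene',ps)):
    hsv=cv2.cvtColor(p['pixels'],cv2.COLOR_RGB2HSV); c=proj(p,[.395,.198,.012])
    r=((hsv[...,0]<6)|(hsv[...,0]>174))&(hsv[...,1]>190)
    Y,X=np.mgrid[:480,:640]; r&=np.hypot(X-c[0],Y-c[1])<30
    v.append((p,r)); print(r.sum(),np.round(fit('awl',v[-1:],[.4,.2,.15]),4))
print(np.round(fit('awl',v,[.4,.2,.15]),4))
E
python3 go.py .5095 .3551 .12 1.2
```

```text
tape top [ 0.3927 -0.199   0.      0.0456]
tape scene [ 0.3932 -0.1989  0.      0.1033]
306 [0.4024 0.1981 0.1469 0.1905]
215 [0.3972 0.2056 0.0455 0.4477]
[0.4036 0.1985 0.1332 0.328 ]
t 2.4 at [0.2757 0.6161 0.2313] psi 1.15 tilt [ 0. -0. -1.] w 1.0 grip 0.0
spin first -0.5 then shift [-6.25 -3.17  2.23] q6 end -0.59
```

```bash
python3 -m creep '[[0,0,0.1,1,1],[0,0,0.1,1,1],[0,0,0.1,1,1],[0,0,0.1,1,1],[0,0,0.1,1,1],[0,0,0.1,1,1],[0,0,0.1,1,1],[0,0,0.1,1,1],[0,0,0.1,1,1],[0,0,0.1,1,1],[0,0,0.1,1,1],[0,0,0.1,0.9,1]]' 40; python3 go.py .5095 .3551 .06 -.04
```

```text
time: 3.9
tool_pos: [0.2757, 0.6161, 0.1711]
tcp_rot: [-2.269, -2.173, -0.0]
wrist_force: [0.5, 0.5, 0.4]
width: 1.0
grip_force: 0.0
t 3.9 at [0.2757 0.6161 0.1711] psi -0.043 tilt [ 0. -0. -1.] w 1.0 grip 0.0
spin first -0.03 then shift [-5.03  4.88  2.22] q6 end 0.65
```

Run:
```python
from h import *
for n in('top','scene'):
    p=cam(n); c=proj(p,[.40,.199,.02]).astype(int)
    crop=p['pixels'][c[1]-30:c[1]+30,c[0]-30:c[0]+30]; c2=cv2.resize(crop,(480,480),interpolation=cv2.INTER_NEAREST)
    globals()[n]=c2; print(n,c)
    R=p['pixels'].astype(int); m=((R[...,0]>70)&(R[...,1]<.45*R[...,0])&(R[...,2]<.45*R[...,0])); Y,X=np.mgrid[:480,:640]; m&=(abs(X-c[0])<25)&(abs(Y-c[1])<30)
    ys,xs=np.nonzero(m); r=cv2.minAreaRect(np.c_[xs,ys].astype(np.float32)); print(m.sum(),r); bp=cv2.boxPoints(r)
    print(np.round([at(p,q,.018)[:2] for q in bp],4), at(p,r[0],.018))
cv2.imwrite('pics/awl.png',cv2.cvtColor(np.hstack([top[:, :390],scene[:,:390]]),cv2.COLOR_RGB2BGR))
```

```text
top [222 265]
286 ((222.79766845703125, 264.1849670410156), (30.56349754333496, 9.427546501159668), 81.25383758544922)
[[0.4379 0.2151]
 [0.4408 0.1924]
 [0.3672 0.1818]
 [0.3644 0.2045]] [0.4024679  0.19843993 0.018     ]
scene [374 182]
208 ((374.8258361816406, 184.07867431640625), (25.863948822021484, 9.2219820022583), 32.00538635253906)
[[0.3755 0.1764]
 [0.3609 0.2057]
 [0.4317 0.2182]
 [0.4449 0.1895]] [0.40378604 0.19742412 0.018     ]
```

View pics/awl.png

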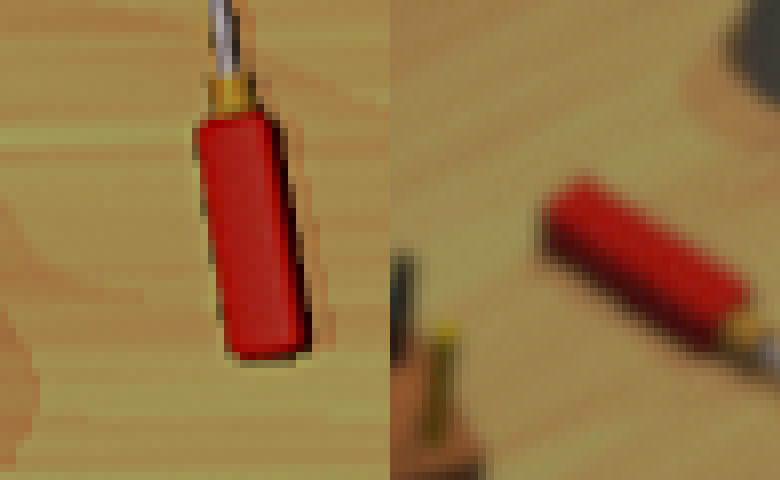

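```bash
python3 -m creep '[[-0.63,0.61,0,0,1],[-0.63,0.61,0,0,1],[-0.63,0.61,0,0,1],[-0.63,0.61,0,0,1],[-0.63,0.61,0,0,1],[-0.63,0.61,0,0,1],[-0.63,0.61,0.2,0,1],[-0.62,0.61,0.4,0,1],[0,0,0.8,0,1],[0,0,0.5,0,1],[0,0,0.2,0,1],[0,0,0,0,1]]'; python3 go.py .5095 .3551 -.002 -.04
```

```text
time: 5.5
tool_pos: [0.5092, 0.3551, 0.066]
tcp_rot: [-2.264, -2.178, 0.001]
wrist_force: [-0.1, 0.6, -0.3]
width: 0.999
grip_force: 0.0
t 5.5 at [0.5092 0.3551 0.066 ] psi -0.039 tilt [-0.001 -0.001 -1.   ] w 1.0 grip 0.0
spin first 0.01 then shift [0.   0.01 1.36] q6 end 0.65
```

```bash
python3 -m creep '[[0,0,0.5,0,1],[0,0,0.5,0,1],[0,0,0.3,0,1],[0,0,0.06,0,1],[0,0,0,0,0.6],[0,0,0,0,0.5],[0,0,0,0,0.5],[0,0,0,0,0.5],[0,0,0,0,0.5],[0,0,0,0,0.5],[0,0,0,0,0.5]]' 40
python3 - <<'E'
from go import *
c,s=np.cos(-.0355),np.sin(-.0355)
X=np.array([.6161,.1481]); f=lambda a,b:X+[a*c-b*s,a*s+b*c]
print(f(0,.05),f(0,-.045)); go(*f(0,.05),.10,-.0355)
E
```

```text
time: 6.88
tool_pos: [0.5107, 0.3558, -0.0001]
tcp_rot: [2.265, 2.176, 0.004]
wrist_force: [0.4, -0.4, 6.3]
width: 0.689
grip_force: 43.5
[0.61787463 0.1980685 ] [0.61450284 0.10312835]
t 6.88 at [ 5.107e-01  3.558e-01 -1.000e-04] psi -0.04 tilt [ 0.002  0.002 -1.   ] w 0.69 grip 43.5
spin first -0.05 then shift [-3.07  2.26 -2.  ] q6 end 0.35
```

```bash
python3 -m creep '[[0,0,-0.5,0,0.5],[0,0,-0.8,0,0.5],[0,0,-0.8,0,0.5],[-0.6,0.45,0,0,0.5],[-0.6,0.45,0,0,0.5],[-0.6,0.45,0,0,0.5],[-0.6,0.45,0,0,0.5],[-0.6,0.45,0,-0.05,0.5],[0,0,0,0,0.5],[0,0,0,0,0.5]]'; python3 go.py .6179 .1981 .0055 -.0355
```

```text
time: 8.12
tool_pos: [0.6151, 0.2006, 0.1026]
tcp_rot: [-2.26, -2.181, 0.002]
wrist_force: [-0.3, 0.7, -1.2]
width: 0.683
grip_force: 43.6
t 8.12 at [0.6151 0.2006 0.1026] psi -0.036 tilt [-0.    -0.002 -1.   ] w 0.68 grip 43.6
spin first 0.0 then shift [-0.05  0.06  1.94] q6 end 0.35
```

```bash
python3 -m creep '[[-0.05,0.06,0.5,0,0.5],[0,0,0.5,0,0.5],[0,0,0.4,0,0.5],[0,0,0.3,0,0.5],[0,0,0.15,0,0.5],[0,0,0.07,0,0.5],[0,0,0,0,0.5],[0,0,0,0,0.5]]'; python3 go.py .6179 .1981 .0055 -.0355
```

```text
time: 9.12
tool_pos: [0.6195, 0.1982, 0.0081]
tcp_rot: [2.26, 2.182, 0.002]
wrist_force: [0.1, -1.1, -1.8]
width: 0.683
grip_force: 43.6
t 9.12 at [0.6195 0.1982 0.0081] psi -0.035 tilt [ 0.     0.001 -1.   ] w 0.68 grip 43.6
spin first 0.0 then shift [-0.   -0.03  0.05] q6 end 0.35
```

```bash
sed -i 's/def go(x,y,z,psi):/def go(x,y,z,psi,force=0):/; s/^    dq6=/    if force: ps=psi\n    dq6=/; s/argv\[1:5\]/argv[1:]/' go.py; python3 -m creep '[[0,0,0.05,0,0.5],[0,0,0.02,0,0.5],[0,0,0,0,0.5],[0,0,0,0,0.8],[0,0,0,0,0.9],[0,0,0,0,0.9],[0,0,0,0,0.9],[0,0,-0.3,0,0.9],[0,0,-0.8,0.8,0.9],[0,0,-0.8,0.8,0.9],[0,0,-0.4,0.8,0.9]]'; python3 go.py .4025 .1985 .10 -1.426 1
```

```text
time: 10.5
tool_pos: [0.6208, 0.1986, 0.1233]
tcp_rot: [2.506, 1.891, 0.008]
wrist_force: [0.0, 0.5, 0.2]
width: 0.9
grip_force: 0.0
t 10.5 at [0.6208 0.1986 0.1233] psi -0.278 tilt [ 0.003  0.005 -1.   ] w 0.9 grip 0.0
spin first 11.48 then shift [-4.32 -0.63  0.44] q6 end 1.88
```

```bash
python3 -m creep '[[0,0,0,1,0.65],[0,0,0,1,0.65],[0,0,0,1,0.65],[0,0,0,1,0.65],[0,0,0,1,0.65],[0,0,0,1,0.65],[0,0,0,1,0.65],[0,0,0,1,0.65],[0,0,0,1,0.65],[0,0,0,1,0.65],[0,0,0,1,0.65],[0,0,0,0.48,0.65],[-0.8,-0.12,0,0,0.65],[-0.8,-0.12,0,0,0.65],[-0.8,-0.12,0,0,0.65],[-0.8,-0.12,0,0,0.65],[-0.8,-0.12,0.2,0,0.65],[-0.3,-0.04,0.2,0,0.65],[0,0,0,0,0.65],[0,0,0,0,0.65]]'; python3 go.py .4025 .1985 .002 -1.426 1;  python3 - <<'E'
from fit import *
pt=cam('top');save(pt,'t1.png')
m=getmask('wax_tin',pt,proj(pt,[.618,.198,.02]))
print(m is not None and fit('wax_tin',[(pt,m)],[.618,.198,0],False,.004))
E
```

```text
time: 13.0
tool_pos: [0.4033, 0.1985, 0.0997]
tcp_rot: [-3.132, -0.232, -0.004]
wrist_force: [-0.2, 0.1, 1.1]
width: 0.65
grip_force: 0.0
t 13.0 at [0.4033 0.1985 0.0997] psi -1.423 tilt [ 0.002 -0.    -1.   ] w 0.65 grip 0.0
spin first 0.03 then shift [-0.02 -0.    1.95] q6 end 1.88
(np.float64(0.6175178827428026), np.float64(0.19719028972362868), 0, np.float64(0.07086976530142663))
```

```bash
python3 -m creep '[[0,0,0.6,0,0.65],[0,0,0.6,0,0.65],[0,0,0.5,0,0.65],[0,0,0.18,0,0.65],[0,0,0,0,0.4],[0,0,0,0,0.1],[0,0,0,0,0.1],[0,0,0,0,0.1],[0,0,0,0,0.1],[0,0,0,0,0.1],[0,0,0,0,0.1]]' 40;  python3 - <<'E'
from go import *
c,s=np.cos(.152),np.sin(.152)
X=np.array([.5992,-.1176]); f=lambda a,b:X+[a*c-b*s,a*s+b*c]
print('awl',f(-.02,.052),'tape',f(0,-.055),'glue',f(.02,.008)); go(*f(-.02,.052),.13,.152-np.pi/2,1)
E
```

```text
time: 14.48
tool_pos: [0.4024, 0.1985, 0.0058]
tcp_rot: [-3.132, -0.232, -0.003]
wrist_force: [-0.4, -0.7, 6.9]
width: 0.273
grip_force: 40.1
awl [ 0.571557   -0.06922786] tape [ 0.60752785 -0.17196586] glue [ 0.61775808 -0.10666393]
t 14.47 at [0.4024 0.1985 0.0058] psi -1.423 tilt [ 0.002 -0.    -1.   ] w 0.27 grip 40.1
spin first -0.04 then shift [ 2.54  5.8  -2.48] q6 end 1.3
```

```bash
python3 -m creep '[[0,0,-0.5,0,0.1],[0,0,-0.8,0,0.1],[0,0,-0.8,0,0.1],[0,0,-0.7,0,0.1],[0.32,0.72,0,0,0.1],[0.32,0.73,0,0,0.1],[0.32,0.72,0,0,0.1],[0.32,0.73,0,0,0.1],[0.32,0.72,0,0,0.1],[0.32,0.73,0,0,0.1],[0.32,0.72,0,0,0.1],[0.3,0.73,0,0,0.1],[0,0,0.3,0,0.1],[0,0,0.4,0,0.1],[0,0,0.1,0,0.1],[0,0,0,0,0.1]]';  python3 go.py .5716 -.0692 .0105 -1.4188 1
```

```text
time: 16.48
tool_pos: [0.5684, -0.069, 0.1035]
tcp_rot: [-3.132, -0.234, 0.004]
wrist_force: [-0.0, 0.3, -0.7]
width: 0.272
grip_force: 39.5
t 16.48 at [ 0.5684 -0.069   0.1035] psi -1.422 tilt [-0.002 -0.001 -1.   ] w 0.27 grip 39.5
spin first -0.03 then shift [0.07 0.01 1.86] q6 end 1.3
```

```bash
python3 -m creep '[[0.05,0,0.4,0,0.1],[0,0,0.5,0,0.1],[0,0,0.5,0,0.1],[0,0,0.3,0,0.1],[0,0,0.1,0,0.1],[0,0,0.06,0,0.1],[0,0,0,0,0.1],[0,0,0,0,0.1]]';  python3 go.py .5716 -.0692 .0100 -1.4188 1
```

```text
time: 17.48
tool_pos: [0.573, -0.0699, 0.0126]
tcp_rot: [3.133, 0.232, 0.002]
wrist_force: [1.3, -0.3, -0.5]
width: 0.271
grip_force: 39.5
t 17.48 at [ 0.573  -0.0699  0.0126] psi -1.423 tilt [ 0.002  0.001 -1.   ] w 0.27 grip 39.5
spin first -0.04 then shift [-0.02 -0.02  0.05] q6 end 1.3
```

Run:
```python
from h import *
p=cam('scene');c=proj(p,[.6,-.1,.02]).astype(int)
cv2.imwrite('pics/s1.png',cv2.cvtColor(cv2.resize(p['pixels'][c[1]-90:c[1]+60,c[0]-80:c[0]+120],(800,600),interpolation=cv2.INTER_CUBIC),cv2.COLOR_RGB2BGR))
```

```text
(no output)
```

View pics/s1.png

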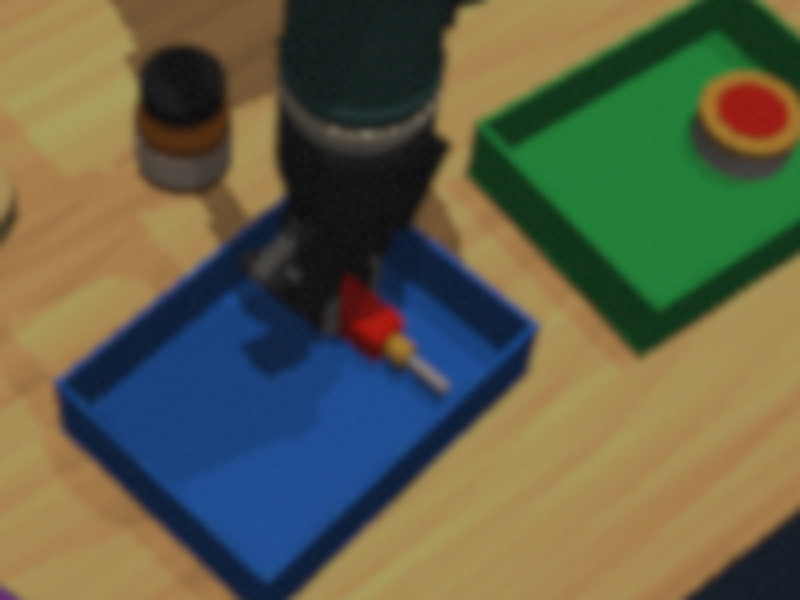

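The picture shows the awl (about (370,310) in the crop) level between the fingers over the blue tray floor, and the tin flat in the green tray. I set the awl down and go for the tape.

```bash
python3 -m creep '[[0,0,0.05,0,0.1],[0,0,0.03,0,0.1],[0,0,0,0,0.1],[0,0,0,0,0.3],[0,0,0,0,0.5],[0,0,0,0,0.5],[0,0,-0.3,0,0.5],[0,0,-0.5,0,0.5],[0,0,-0.6,-1,0.6],[0,0,-0.6,-1,0.8],[0,0,-0.5,-1,1],[0,0,0,-1,1],[0,0,0,-1,1],[0,0,0,-1,1],[0,0,0,-1,1],[0,0,0,-1,1],[0,0,0,-1,1],[0,0,0,-1,1],[0,0,0,-1,1],[0,0,0,-1,1]]';  python3 go.py .393 -.199 .10 .152 1
```

```text
time: 20.02
tool_pos: [0.5725, -0.0697, 0.1339]
tcp_rot: [2.451, 1.964, 0.001]
wrist_force: [-0.1, 0.5, -0.1]
width: 1.001
grip_force: 0.0
t 20.02 at [ 0.5725 -0.0697  0.1339] psi -0.22 tilt [ 0.     0.001 -1.   ] w 1.0 grip 0.0
spin first -3.72 then shift [-2.01 -3.94  0.67] q6 end -0.62
```

```bash
python3 -m creep '[[0,0,0,-1,1],[0,0,0,-1,1],[0,0,0,-1,1],[0,0,0,-0.72,1],[-0.33,-0.66,0,0,1],[-0.34,-0.66,0,0,1],[-0.33,-0.66,0,0,1],[-0.34,-0.65,0,0,1],[-0.33,-0.66,0.1,0,1],[-0.34,-0.65,0.3,0,1],[0,0,0.27,0,1],[0,0,0,0,1],[0,0,0,0,1]]';  python3 go.py .393 -.199 .001 .152 1
```

```text
time: 21.65
tool_pos: [0.3934, -0.1982, 0.1]
tcp_rot: [2.048, 2.381, 0.001]
wrist_force: [-0.9, 0.9, 0.8]
width: 1.003
grip_force: 0.0
t 21.65 at [ 0.3934 -0.1982  0.1   ] psi 0.15 tilt [-0.     0.001 -1.   ] w 1.0 grip 0.0
spin first -0.02 then shift [-0.01 -0.01  1.98] q6 end -0.62
```

```bash
python3 -m creep '[[0,0,0.6,0,1],[0,0,0.6,0,1],[0,0,0.5,0,1],[0,0,0.24,0,1],[0,0,0,0,0.8],[0,0,0,0,0.6],[0,0,0,0,0.6],[0,0,0,0,0.6],[0,0,0,0,0.6],[0,0,0,0,0.6],[0,0,-0.3,0,0.6],[0,0,-0.8,0,0.6],[0,0,-0.8,0,0.6],[0,0,-0.2,0,0.6],[0,0,0,0,0.6]]' 40;  python3 go.py .6075 -.172 .103 .152 1
```

```text
time: 23.52
tool_pos: [0.3925, -0.1985, 0.1079]
tcp_rot: [2.049, 2.379, 0.0]
wrist_force: [-0.7, 0.5, -0.5]
width: 0.742
grip_force: 44.1
t 23.52 at [ 0.3925 -0.1985  0.1079] psi 0.149 tilt [-0.001  0.001 -1.   ] w 0.74 grip 44.1
spin first -0.03 then shift [-0.13  4.33  0.1 ] q6 end -0.43
```

```bash
python3 -m creep '[[-0.02,0.72,0,0,0.6],[-0.02,0.72,0,0,0.6],[-0.02,0.72,0,0,0.6],[-0.02,0.72,0,0,0.6],[-0.02,0.72,0,0,0.6],[-0.03,0.73,0,0,0.6],[0,0,0,0,0.6],[0,0,0,0,0.6]]';  python3 go.py .6075 -.172 .0075 .152 1
```

```text
time: 24.52
tool_pos: [0.6054, -0.1721, 0.1049]
tcp_rot: [-2.047, -2.378, 0.003]
wrist_force: [-1.3, 0.2, -0.7]
width: 0.738
grip_force: 44.2
t 24.52 at [ 0.6054 -0.1721  0.1049] psi 0.149 tilt [ 0.002 -0.004 -1.   ] w 0.74 grip 44.2
spin first -0.03 then shift [-0.01  0.05  1.95] q6 end -0.43
```

```bash
python3 -m creep '[[0,0.02,0.5,0,0.6],[0,0,0.5,0,0.6],[0,0,0.4,0,0.6],[0,0,0.3,0,0.6],[0,0,0.12,0,0.6],[0,0,0.06,0,0.6],[0,0,0.03,0,0.6],[0,0,0.03,0,0.6],[0,0,0,0,0.6],[0,0,0,0,0.6]]';  python3 go.py .6075 -.172 .0075 .152 1
```

```text
time: 25.78
tool_pos: [0.6086, -0.1725, 0.0106]
tcp_rot: [2.05, 2.38, 0.0]
wrist_force: [0.2, -0.3, -0.0]
width: 0.739
grip_force: 44.2
t 25.77 at [ 0.6086 -0.1725  0.0106] psi 0.149 tilt [-0.  0. -1.] w 0.74 grip 44.2
spin first -0.03 then shift [ 0.01 -0.02  0.06] q6 end -0.43
```

```bash
python3 -m creep '[[0,0,0.03,0,0.6],[0,0,0.02,0,0.6],[0,0,0,0,0.6],[0,0,0,0,0.8],[0,0,0,0,0.88],[0,0,0,0,0.88],[0,0,-0.3,0,0.88],[0,0,-0.6,0,0.88],[0,0,-0.8,1,0.88],[0,0,-0.8,1,0.88],[0,0,0,1,0.8],[0,0,0,1,0.8],[0,0,0,1,0.8],[0,0,0,1,0.8],[0,0,0,1,0.8],[0,0,0,1,0.8],[0,0,0,1,0.8],[0,0,0,1,0.8],[0,0,0,1,0.8],[0,0,0,1,0.8]]';  python3 go.py .4944 -.3599 .10 -1.361 1
```

```text
time: 28.28
tool_pos: [0.6087, -0.1726, 0.1341]
tcp_rot: [3.037, 0.802, 0.002]
wrist_force: [1.5, -0.7, 0.3]
width: 0.804
grip_force: 0.0
t 28.27 at [ 0.6087 -0.1726  0.1341] psi -1.054 tilt [ 0.001  0.001 -1.   ] w 0.8 grip 0.0
spin first 3.07 then shift [-3.02  3.19  0.68] q6 end 0.73
```

```bash
python3 -m creep '[[0,0,0,1,0.8],[0,0,0,1,0.8],[0,0,0,1,0.8],[0,0,0,0.07,0.8],[-0.5,0.53,0,0,0.8],[-0.5,0.53,0,0,0.8],[-0.5,0.53,0,0,0.8],[-0.5,0.53,0,0,0.8],[-0.5,0.53,0.1,0,0.8],[-0.5,0.53,0.3,0,0.8],[0,0,0.27,0,0.8],[0,0,0,0,0.8],[0,0,0,0,0.8]]';  python3 go.py .4944 -.3599 .003 -1.361 1
python3 - <<'E'
from fit import *
pt=cam('top');save(pt,'t2.png')
X=np.array([.5992,-.1176]); c,s=np.cos(.152),np.sin(.152); L=lambda x:np.round([(x[0]-X[0])*c+(x[1]-X[1])*s,-(x[0]-X[0])*s+(x[1]-X[1])*c],4)
m=getmask('tape',pt,proj(pt,[.6075,-.172,.02]))
if m is not None:
    ys,xs=np.nonzero(m); f=np.zeros(m.shape,np.uint8); cv2.fillConvexPoly(f,cv2.convexHull(np.c_[xs,ys].astype(np.int32)),1)
    r=fit('tape',[(pt,f)],[.6075,-.172,0],False,.004); print('tape',r,L(r))
c0=proj(pt,[.5716,-.069,.02]);R=pt['pixels'].astype(int); k=((R[...,0]>70)&(R[...,1]<.45*R[...,0])&(R[...,2]<.45*R[...,0])); Y,X_=np.mgrid[:480,:640]; k&=np.hypot(X_-c0[0],Y-c0[1])<25
ys,xs=np.nonzero(k); r=cv2.minAreaRect(np.c_[xs,ys].astype(np.float32)); a=at(pt,r[0],.022); print(k.sum(),r,a,L(a))
u=proj(pt,[.58,-.12,.02]).astype(int)
cv2.imwrite('pics/t2c.png',cv2.cvtColor(cv2.resize(pt['pixels'][u[1]-60:u[1]+60,u[0]-80:u[0]+80],(640,480),interpolation=cv2.INTER_CUBIC),cv2.COLOR_RGB2BGR))
E
```

```text
time: 29.9
tool_pos: [0.4961, -0.3589, 0.0997]
tcp_rot: [3.123, 0.336, 0.001]
wrist_force: [0.5, -0.1, -0.2]
width: 0.803
grip_force: 0.0
t 29.9 at [ 0.4961 -0.3589  0.0997] psi -1.356 tilt [ 0.  0. -1.] w 0.8 grip 0.0
spin first 0.05 then shift [-0.04  0.01  1.93] q6 end 0.73
tape (np.float64(0.6068889617919923), np.float64(-0.1749176330566406), 0, np.float64(0.08590261535190302)) [-0.0011 -0.0578]
280 ((331.3591003417969, 191.2013397216797), (30.064861297607422, 9.326478958129883), 79.99201965332031) [ 0.57315856 -0.06964426  0.022     ] [-0.0185  0.0513]
```

View pics/t2c.png

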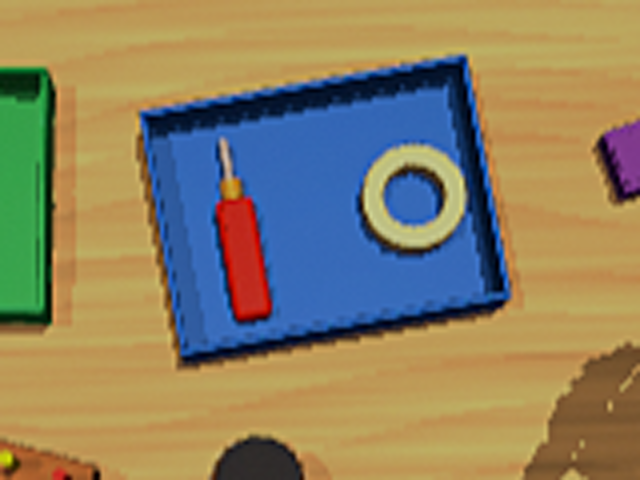

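The awl (245,240) and the tape (413,198) both lie flat in the blue tray, with room for the glue between them. Next is the sanding block.

```bash
python3 -m creep '[[-0.04,0,0.6,0,0.8],[0,0,0.6,0,0.8],[0,0,0.5,0,0.8],[0,0,0.23,0,0.8],[0,0,0,0,0.6],[0,0,0,0,0.3],[0,0,0,0,0.3],[0,0,0,0,0.3],[0,0,0,0,0.3],[0,0,0,0,0.3],[0,0,-0.3,0,0.3],[0,0,-0.8,0,0.3],[0,0,-0.8,0,0.3],[0,0,-0.8,0,0.3],[0,0,-0.2,0,0.3],[0,0,0,0,0.3]]' 40;  python3 go.py .6145 .1031 .103 -1.606 1
```

```text
time: 32.0
tool_pos: [0.4934, -0.36, 0.148]
tcp_rot: [3.123, 0.334, 0.001]
wrist_force: [0.8, -0.1, -1.5]
width: 0.457
grip_force: 41.5
t 32.0 at [ 0.4934 -0.36    0.148 ] psi -1.358 tilt [ 0.     0.001 -1.   ] w 0.46 grip 41.5
spin first 2.48 then shift [ 2.09 -9.34  0.9 ] q6 end 1.77
```

```bash
python3 -m creep '[[0,0,0,0.9,0.3],[0,0,0,0.9,0.3],[0,0,0,0.68,0.3],[0.16,-0.72,0,0,0.3],[0.16,-0.72,0,0,0.3],[0.16,-0.72,0,0,0.3],[0.16,-0.72,0,0,0.3],[0.16,-0.72,0,0,0.3],[0.16,-0.72,0,0,0.3],[0.16,-0.72,0,0,0.3],[0.16,-0.72,0,0,0.3],[0.16,-0.72,0,0,0.3],[0.16,-0.72,0,0,0.3],[0.16,-0.72,0,0,0.3],[0.16,-0.72,0.2,0,0.3],[0.16,-0.7,0.4,0,0.3],[0,0,0.3,0,0.3],[0,0,0,0,0.3],[0,0,0,0,0.3]]';  python3 go.py .6145 .1031 .0085 -1.606 1
```

```text
time: 34.38
tool_pos: [0.6132, 0.102, 0.1022]
tcp_rot: [3.141, -0.057, -0.002]
wrist_force: [0.0, -0.5, -0.2]
width: 0.459
grip_force: 41.4
t 34.38 at [0.6132 0.102  0.1022] psi -1.607 tilt [-0.001  0.001 -1.   ] w 0.46 grip 41.4
spin first -0.01 then shift [ 0.03 -0.02  1.87] q6 end 1.77
```

```bash
python3 -m creep '[[0.02,0,0.5,0,0.3],[0,0,0.5,0,0.3],[0,0,0.4,0,0.3],[0,0,0.25,0,0.3],[0,0,0.1,0,0.3],[0,0,0.05,0,0.3],[0,0,0.03,0,0.3],[0,0,0.02,0,0.3],[0,0,0,0,0.3],[0,0,0,0,0.3]]';  python3 go.py .6145 .1031 .0085 -1.606 1
```

```text
time: 35.62
tool_pos: [0.6149, 0.1031, 0.0105]
tcp_rot: [-3.141, 0.055, -0.001]
wrist_force: [0.2, 0.3, -0.4]
width: 0.464
grip_force: 41.4
t 35.62 at [0.6149 0.1031 0.0105] psi -1.606 tilt [ 0. -0. -1.] w 0.46 grip 41.4
spin first 0.0 then shift [-0.01  0.    0.04] q6 end 1.77
```

```bash
python3 -m creep '[[0,0,0.04,0,0.3],[0,0,0.02,0,0.3],[0,0,0,0,0.3],[0,0,0,0,0.5],[0,0,0,0,0.65],[0,0,0,0,0.65],[0,0,-0.3,0,0.65],[0,0,-0.6,0,0.65],[0,0,-0.8,-1,0.65],[0,0,-0.8,-1,0.65],[0,0,-0.6,-1,0.65],[0,0,0,-1,0.8],[0,0,0,-1,0.9],[0,0,0,-1,0.9],[0,0,0,-1,0.9],[0,0,0,-1,0.9]]';  python3 go.py .3728 -.3285 .16 -.8 1
python3 - <<'E'
from fit import *
pt=cam('top')
for t,u in(('small',(462,301)),('purple',(484,279))): print(t,at(pt,u,.06))
m=getmask('sanding_block',pt,proj(pt,[.6145,.1031,.02]))
if m is not None:print(fit('sanding_block',[(pt,m)],[.6145,.1031,-.03],True,.004))
ps=cam('scene');m=getmask('glue',ps,proj(ps,[.3728,-.3285,.04])); print(m is not None and fit('glue',[(ps,m)],[.3728,-.3285,0],False))
E
```

```text
time: 37.62
tool_pos: [0.615, 0.1031, 0.1636]
tcp_rot: [2.912, 1.177, 0.002]
wrist_force: [-0.2, -0.2, 0.2]
width: 0.899
grip_force: 0.0
t 37.62 at [0.615  0.1031 0.1636] psi -0.803 tilt [ 0.001  0.001 -1.   ] w 0.9 grip 0.0
spin first -0.03 then shift [-9.49  2.82  0.06] q6 end 0.08
small [ 0.3009273  -0.36462662  0.06      ]
purple [ 0.3503279 -0.4179381  0.06     ]
(np.float64(0.6165207157540796), np.float64(0.07912941087472311), np.float64(0.09819102824441467), np.float64(0.6174868433200997))
(np.float64(0.3701131570219994), np.float64(-0.32743287122249604), 0, np.float64(0.07524536532170123))
```

```bash
python3 -m creep '[[-0.73,0.22,0,0,0.9],[-0.73,0.22,0,0,0.9],[-0.73,0.22,0,0,0.9],[-0.73,0.22,0,0,0.9],[-0.73,0.22,0,0,0.9],[-0.73,0.22,0,0,0.9],[-0.73,0.22,0,0,0.9],[-0.73,0.22,0,0,0.9],[-0.73,0.22,0,0,0.9],[-0.73,0.22,0,0,0.9],[-0.73,0.21,0,0,0.9],[-0.73,0.21,0,0,0.9],[-0.73,0.2,0,0,0.9],[0,0,0,0,0.9],[0,0,0,0,0.9]]';  python3 go.py .372 -.328 .022 -.8 1
python3 - <<'E'
from h import *
pt=cam('top'); u=proj(pt,[.58,.05,.02]).astype(int)
cv2.imwrite('pics/t3c.png',cv2.cvtColor(cv2.resize(pt['pixels'][u[1]-60:u[1]+60,u[0]-110:u[0]+90],(800,480),interpolation=cv2.INTER_CUBIC),cv2.COLOR_RGB2BGR))
E
```

```text
time: 39.7
tool_pos: [0.3701, -0.327, 0.1625]
tcp_rot: [-2.915, -1.17, -0.001]
wrist_force: [0.3, -0.1, -0.3]
width: 0.903
grip_force: 0.0
t 39.7 at [ 0.3701 -0.327   0.1625] psi -0.808 tilt [ 0.  0. -1.] w 0.9 grip 0.0
spin first -0.07 then shift [0.01 0.04 2.81] q6 end 0.08
```

View pics/t3c.png

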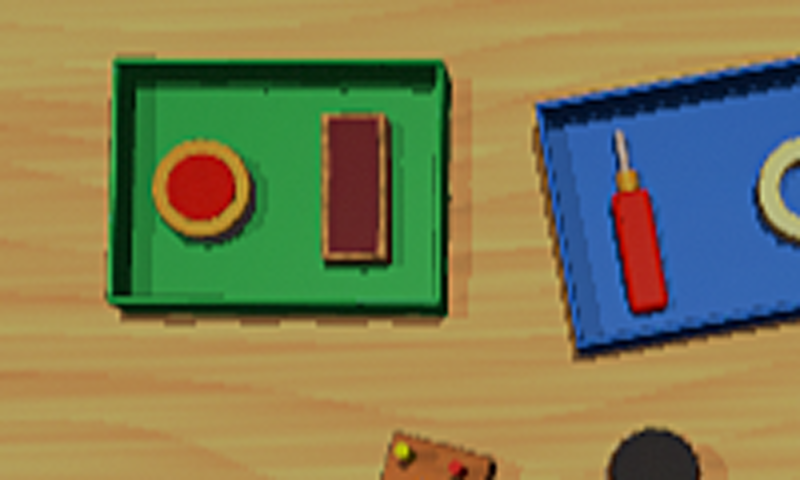

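The tin (200,188) and the block (355,190) lie flat in the green tray. Next I take the glue bottle.

```bash
python3 -m creep '[[0,0.04,0.6,0,0.9],[0,0,0.6,0,0.9],[0,0,0.6,0,0.9],[0,0,0.5,0,0.9],[0,0,0.35,0,0.9],[0,0,0.15,0,0.9],[0,0,0,0,0.7],[0,0,0,0,0.35],[0,0,0,0,0.35],[0,0,0,0,0.35],[0,0,0,0,0.35],[0,0,0,0,0.35],[0,0,0,0,0.35]]' 40;  python3 go.py .6178 -.1067 .17 .152 1
```

```text
time: 41.38
tool_pos: [0.3723, -0.3296, 0.0235]
tcp_rot: [2.913, 1.171, 0.002]
wrist_force: [-0.4, -0.2, 6.4]
width: 0.503
grip_force: 41.4
t 41.38 at [ 0.3723 -0.3296  0.0235] psi -0.806 tilt [ 0.     0.002 -1.   ] w 0.5 grip 41.4
spin first -9.58 then shift [ 3.66  5.53 -2.93] q6 end -0.32
```

```bash
python3 -m creep '[[0,0,-0.3,0,0.35],[0,0,-0.7,0,0.35],[0,0,-0.7,0,0.35],[0,0,-0.7,0,0.35],[0,0,-0.4,-0.8,0.35],[0,0,0,-1,0.35],[0,0,0,-1,0.35],[0,0,0,-1,0.35],[0,0,0,-1,0.35],[0,0,0,-1,0.35],[0,0,0,-1,0.35],[0,0,0,-1,0.35],[0,0,0,-1,0.35],[0,0,0,-0.78,0.35],[0,0,0,0,0.35]]'; python3 go.py .6178 -.1067 .12 .152 1
```

```text
time: 43.25
tool_pos: [0.371, -0.3284, 0.1625]
tcp_rot: [-2.047, -2.383, 0.0]
wrist_force: [0.4, 0.4, -0.8]
width: 0.503
grip_force: 41.0
t 43.25 at [ 0.371  -0.3284  0.1625] psi 0.151 tilt [ 0. -0. -1.] w 0.5 grip 41.0
spin first -0.01 then shift [3.64 5.55 0.85] q6 end -0.32
```

```bash
python3 -m creep '[[0.4,0.61,0,0,0.35],[0.4,0.62,0,0,0.35],[0.41,0.61,0,0,0.35],[0.4,0.62,0,0,0.35],[0.41,0.62,0,0,0.35],[0.4,0.62,0,0,0.35],[0.41,0.62,0.1,0,0.35],[0.4,0.62,0.2,0,0.35],[0.41,0.61,0.3,0,0.35],[0,0,0.25,0,0.35],[0,0,0,0,0.35],[0,0,0,0,0.35]]'; python3 go.py .6178 -.1067 .0285 .152 1
```

```text
time: 44.75
tool_pos: [0.6175, -0.1075, 0.12]
tcp_rot: [-2.048, -2.382, 0.001]
wrist_force: [-0.3, 0.0, -0.2]
width: 0.503
grip_force: 41.1
t 44.75 at [ 0.6175 -0.1075  0.12  ] psi 0.151 tilt [-0. -0. -1.] w 0.5 grip 41.1
spin first -0.01 then shift [0.02 0.01 1.83] q6 end -0.32
```

```bash
python3 -m creep '[[0,0,0.5,0,0.35],[0,0,0.5,0,0.35],[0,0,0.4,0,0.35],[0,0,0.2,0,0.35],[0,0,0.1,0,0.35],[0,0,0.05,0,0.35],[0,0,0.04,0,0.35],[0,0,0.02,0,0.35],[0,0,0,0,0.35],[0,0,0,0,0.35]]'; python3 go.py .6178 -.1067 .0275 .152 1
```

```text
time: 46.0
tool_pos: [0.6183, -0.1068, 0.0295]
tcp_rot: [2.046, 2.384, 0.0]
wrist_force: [-0.9, -0.3, -1.6]
width: 0.503
grip_force: 41.1
t 46.0 at [ 0.6183 -0.1068  0.0295] psi 0.152 tilt [-0.  0. -1.] w 0.5 grip 41.1
spin first 0.0 then shift [ 0.   -0.01  0.04] q6 end -0.32
```

Run:
```python
from h import *
p=cam('scene');c=proj(p,[.6,-.1,.02]).astype(int)
cv2.imwrite('pics/s2.png',cv2.cvtColor(cv2.resize(p['pixels'][c[1]-90:c[1]+60,c[0]-80:c[0]+120],(800,600),interpolation=cv2.INTER_CUBIC),cv2.COLOR_RGB2BGR))
```

```text
(no output)
```

View pics/s2.png

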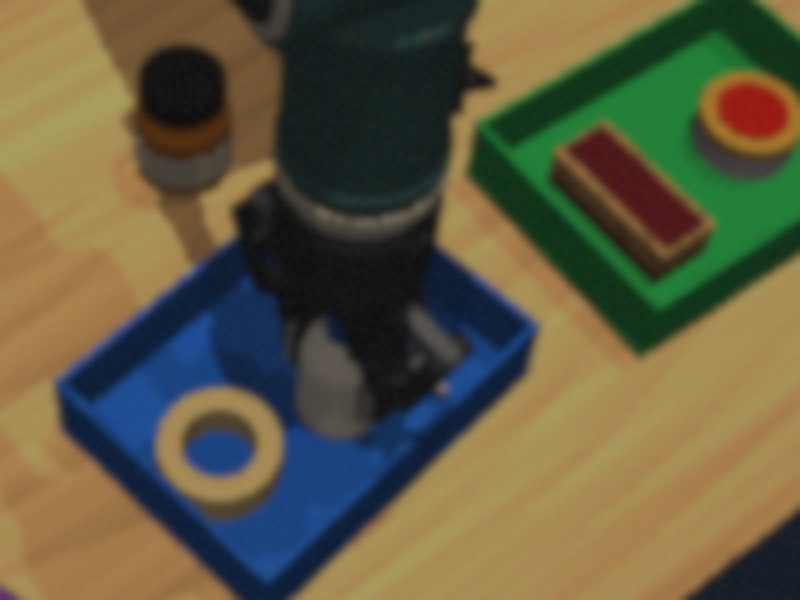

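The glue stands upright on the tray floor (335,400) between the tape and the awl. I release it and retreat.

```bash
python3 -m creep '[[0,0,0.04,0,0.35],[0,0,0.02,0,0.35],[0,0,0,0,0.35],[0,0,0,0,0.55],[0,0,0,0,0.72],[0,0,0,0,0.72],[0,0,-0.2,0,0.72],[0,0,-0.5,0,0.72],[0,0,-0.8,0,0.72],[0,0,-0.8,0,0.72],[0,0,-0.8,0,0.72],[0,-0.7,0,0,0.72],[0,-0.8,0,0,0.72],[0,-0.8,0,0,0.72],[0,-0.8,0,0,0.72],[0,0,0,0,0.72],[0,0,0,0,0.72],[0,0,0,0,0.72]]'
python3 - <<'E'
from fit import *
pt=cam('top'); ps=cam('scene'); a=[]
for p in(ps,pt):
    u=proj(p,[.57,.03,.02]).astype(int); a.append(cv2.resize(p['pixels'][max(u[1]-85,0):u[1]+85,u[0]-115:u[0]+115],(400,296),interpolation=cv2.INTER_CUBIC))
cv2.imwrite('pics/end.png',cv2.cvtColor(np.hstack(a),cv2.COLOR_RGB2BGR))
for t,x in dict(glue=(.618,-.107),jar=(.4332,-.0731),pencil_block=(.4253,.0592),pot=(.3567,.3234)).items():
    for p in(pt,ps):
        m=getmask(t,p,proj(p,[*x,.03])); print(t,m is not None and np.round(fit(t,[(p,m)],[*x,-.3],t[1]=='e',.004*(t=='glue')),4))
E
```

```text
time: 48.3
tool_pos: [0.4662, -0.1303, 0.1818]
tcp_rot: [2.045, 2.383, 0.001]
wrist_force: [0.3, 0.3, -0.2]
width: 0.719
grip_force: 0.0
glue False
glue [ 0.6156 -0.1026  0.      0.0667]
jar [ 0.4297 -0.0782  0.      0.4895]
jar [ 0.4334 -0.0732  0.      0.1579]
pencil_block [ 0.426   0.0585 -0.2926  0.0396]
pencil_block [ 0.422   0.0622 -0.3086  0.1333]
pot [0.3572 0.3226 0.     0.15  ]
pot [0.3531 0.3269 0.     0.1423]
```

View pics/end.png

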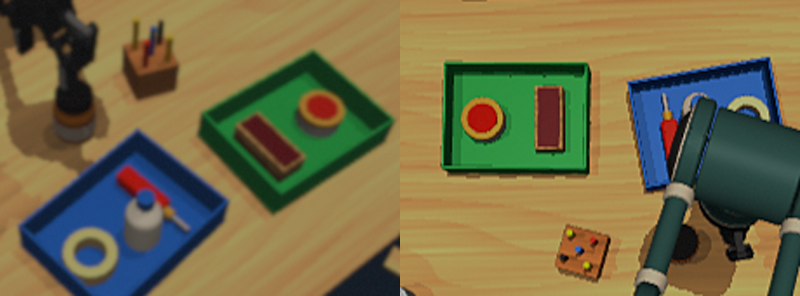

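The final picture shows all five items flat or upright in their trays: glue (145,220), tape (90,253), awl (150,195), block (270,145) and tin (321,110). The bystanders have not moved, so I hand in the job.

```bash
python3 -c "
from workcell import bot
print(bot.finish_job())"
```

```text
the job is handed in; nothing more can be done
None
```

Both kits are made up and the job is handed in at about 48 s of the 128 s: glue, tape and bradawl are in the blue tray and sanding block and wax tin in the green one, all flat or upright in the last picture, with the jar, pencil block and pot still in place; the hand-in call returned no verdict.

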